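Find the heavier bushing and hold it in the laser gate

TASK

Check the laser gate first: swing its sprung check lever all the way to its stop and let it return fully home. Then find out which of the two bushings is the heavier by lifting each in turn clear of the parts board, and leave the lighter one standing upright on the board; never drop either. Finish holding the heavier bushing upright and still in the gripper in the middle of the gate, its middle level with the two round windows and nothing else touching it; leave the other things on the table where they are.

Things in the scene. Friction and masses are not known exactly. Their poses are not given: they have to be found in the camera images.
- beam_center (a point): the middle of the laser gate: half-way between the two round windows that face each other across the gap, 85 mm above the table. Axes of the gate: x across the beam, away from the robot; y along the beam, towards the head with the lever handle; z up
- gate: the fixed laser gate: aluminium base 160 mm (x) by 240 mm (y), 15 mm thick, and on it two white heads, each 125 mm (x) by 45 mm (y), topping out 115 mm above the table, with a gap 130 mm wide between them. Origin on the table straight under the beam middle, same axes; turned by up to 0.3 rad. The heads reach from 75 mm to -x to 50 mm to +x of it
- check_lever (a joint): angle of the sprung check lever: 0 = home, handle leaning towards the robot (-x of the gate); 1.2 rad = at its stop, leaning away. Its axis lies along the gate's y, 50 mm to -x of the beam middle, 35 mm above the table. A spring drives it home: 1.5 N at the handle at first, 4 N at the stop. Its 8 mm master pin in the gap lies in the beam at the stop; at home 80 mm to -x, 100 mm above the table
- lever_grip (a point): middle of the lever's black handle bar, 20 mm thick, 50 mm long along the gate's y, 110 mm from the lever's axis. 155 mm to +y of the beam middle, 20 mm clear of the head. At home it is 112 mm to -x of the beam middle, 126 mm above the table; to the stop it moves 124 mm in an arc to +x of the gate, rising to 145 mm half-way. Its axes turn with the lever; at home they are the gate's
- board: the fixed grey plastic parts board, 130 mm (x) by 250 mm (y), 12 mm thick, flat; origin at the centre of its underside on the table, y along its length. A bushing stands near either end
- bushing_a_center (a point): one of two outwardly equal steel bushings: a foot flange 52 mm across, 12 mm high, then a round barrel 36 mm across up to a total height of 58 mm. The point is its centre, 29 mm above its underside; z up along its axis. Closed; a loose core inside has 1 to 2 mm of play. One bushing weighs 0.17 to 0.25 kg, the other 0.43 to 0.57 kg; which is which cannot be seen and changes from run to run
- bushing_b_center (a point): one of two outwardly equal steel bushings: a foot flange 52 mm across, 12 mm high, then a round barrel 36 mm across up to a total height of 58 mm. The point is its centre, 29 mm above its underside; z up along its axis. Closed; a loose core inside has 1 to 2 mm of play. One bushing weighs 0.17 to 0.25 kg, the other 0.43 to 0.57 kg; which is which cannot be seen and changes from run to run
- ring_gauge: bystander: dark steel ring 64 mm across and 18 mm high, lying on the table; origin at the centre of its underside
- cleaner: bystander: small white plastic bottle 48 mm across and 120 mm high with a black cap; origin at the centre of its underside
- brush: bystander: cleaning brush with a wooden handle lying on the table
Mind the look-alikes: they are no part of the job. Leave any green or red look-alike of the part that bears bushing_a_center alone.

How it is judged:
By the outcome, as a careful person would: the job done as asked, in the order asked, and still so for the second after the job is handed in, while the arm keeps its last pose, push and grip.
It also fails if it takes over 72 s, if anything falls off the work surface, if the arm or the gripper's body presses on something with over 40 N, if the wrist force passes 120 N, or if a joint passes its speed limit or range.

ROBOT

A 6-joint arm with a two-finger parallel gripper is mounted at the origin on the work surface. World frame = base frame: x ahead of the robot, y to its left, z up, the work surface at z = 0. Lengths are in mm, angles in rad, forces in N, time in s.
With the tool pointing down it reaches from about 350 to 875 mm from the base axis. Payload 4.2 kg.
Tool frame: the origin (TCP) lies midway between the tips of the shut fingers; the grasp point (between the pads) lies 19 mm behind it (arm.tcp_to_grasp is the distance from the TCP to the grasp point, in mm); z points along the fingers, y is the line along which they close (so a half turn about z gives the same grasp; the last joint's range is limited). The gripper opens to 85 mm and grips with 20 to 120 N. Pads are 22 mm wide; open, the fingers measure 114 mm over their backs; the gripper's body (76 mm by 85 mm) begins 54 mm behind the grasp point. The pads swing forward as they close: fully open they stand 13 mm farther back than shut.
Start: joints at [-0.852, 0.385, 0.008, 0, -1.194, -0.259], TCP at [277.367, -560.06, 231.312] pointing down, gripper open.
Joint ranges: [-3.14, 3.14], [-1.21, 2.06], [-1.07, 1.41], [-3.16, 2.05], [-2.99, -0.16], [-3.1, 3.1]. Speed limits (rad/s): [2.79, 2.79, 3.14, 3.14, 3.14, 3.14].

INTERFACE

Orientations are given as a unit quaternion [x, y, z, w].
In Python, from bench import arm, imaging, job, models gives the robot as it stands.
- The arm moves only by the tool arm_command, never from a script. Its argument "rows" is a list of rows, each an object with "grip": the opening, from 0 (shut) to 1 (fully open); "linear": the shift along the tool's x, y, z in mm, a list of three; "rot": the turn, a rotation vector about the tool's x, y, z in rad, a list of three. In form: [{"grip": grip, "linear": [tx, ty, tz], "rot": [rx, ry, rz]}, ...]. A call has 1 to 10 rows; each row is the pose to reach, as a shift and turn from the pose commanded when the call began, along the tool's axes at that moment; what a row does not reach only later rows make up. A row lasts 1/8 s, in which the tool goes at most 62.5 mm and 10.7 degrees, less where a joint would pass 70% of its speed; a pose out of reach is approached as far as the arm can. A call with a gripper value outside its range is refused whole. The fingers move at their own pace and stop on an object; the grip force is fixed at half the most. Time passes only in rows, so rows that repeat a pose let the fingers close. It gives the time, the measured TCP pose, the force, the opening and the grip force at its end, in the units of the state.
- arm.read_state(): the state, without advancing time (a new reading comes with each control period).
- imaging.get_image(name): name is "scene" or "side" or "wrist"; returns a dict with "frame" (384x512x3 uint8, red, green, blue), "fx", "fy", "cx", "cy" (pixels), "extrinsics" (4x4, takes a point from world to camera coordinates); the wrist camera has in their place "T_tool_cam" (4x4, takes a point from camera to tool coordinates, whose origin is the TCP and whose axes are the flange's). Camera axes: x right, y down, z forward; pixel columns grow to the right and rows downward; lengths in mm; the calibration is good to about 2 mm. The wrist camera is an equidistant fisheye: a pixel r from the principal point sees the ray r / f radians off the axis. A picture is of the moment at which its call begins: read the wrist's pose just before it. There is no depth.
- job.job_done(): hands the job in; it is judged then, once.
Trained networks look in a picture, given as the dict that the camera call returned (one of the last four; its "shot" number tells which), for a name from the list of things; names that differ only in an ending like _2 or _b are one class to them, and where a whole thing is asked for, a point or a joint stands for the part that bears it (a point fixed in the world has none). Each returns a list of dicts, best first, with "score" (0 to 1); they miss things now and then, are a little off and sometimes report something else, mostly with a low value. They report only what shows in the picture. A call takes as long as a camera call. They do not tell look-alikes from the thing itself.
- models.spot_in(picture, query): "rect" ([left, top, right, bottom] in pixels, round what is visible of it).
- models.tip_of(picture, query): "pixel" ([column, row] in pixels: a listed point, or the origin of a listed thing).
The state is a dict: "clock": time; "joints": joint angles; "joint_vel": joint speeds; "joint_efforts": joint torques, N m; "position": TCP position; "ee_rot": TCP orientation; "contact_force": force on the tool from outside, world axes, zero at the start; "wrist_torque": the same for the moment, N m; "gripper_width": finger opening in mm; "grasp_force": force on a finger pad.
Only numpy, scipy, OpenCV 4.12 (cv2) and the standard library are available. Lean on these libraries where they do the work, as an engineer would, in place of code of your own. Each camera call takes 0.05 s, during which the arm holds its last target. There are 200 camera calls.

## Working session

There is one attempt and no reset: what is moved stays moved. The work goes in short steps, Python scripts to look and compute and a tool call to move; the robot and the scene stay as the last step left them, time stands still between calls to the robot, and variables do not carry over. Pictures are saved under pics/ and viewed, at most 10 in all, crops included, and the job is handed in when it is done.

Besides the shell and the picture viewer there is one more tool, called after ">>>" as name([rows], argument=value, ...), one row to a line, values as JSON. arm_command: Moves the arm, as the interface text tells. Its arguments: {"type":"object","properties":{"rows":{"type":"array"}},"required":["rows"]}

```bash
mkdir -p pics; cat > h.py <<'E'
import numpy as np, cv2
from scipy.spatial.transform import Rotation as R
from bench import arm, imaging, job, models
def wT():
    s=arm.read_state(); T=np.eye(4); T[:3,:3]=R.from_quat(s["ee_rot"]).as_matrix(); T[:3,3]=s["position"]; return T
def ray(p,px,T=None):
    u=np.array([(px[0]-p["cx"])/p["fx"],(px[1]-p["cy"])/p["fy"]])
    if "extrinsics" in p: d=np.r_[u,1]; C=np.linalg.inv(p["extrinsics"])
    else:
        r=np.linalg.norm(u)+1e-12; d=np.r_[np.sin(r)*u/r,np.cos(r)]; C=T@p["T_tool_cam"]
    d=C[:3,:3]@d; return C[:3,3],d/np.linalg.norm(d)
def atz(p,px,z,T=None):
    o,d=ray(p,px,T); return o+d*(z-o[2])/d[2]
def tri(rs):
    A=0;b=0
    for o,d in rs:
        P=np.eye(3)-np.outer(d,d); A=A+P; b=b+P@o
    x=np.linalg.solve(A,b); return x,[np.linalg.norm(np.cross(x-o,d)) for o,d in rs]
def proj(p,X):
    q=np.array(p["extrinsics"])@np.r_[X,1]; return [p["fx"]*q[0]/q[2]+p["cx"],p["fy"]*q[1]/q[2]+p["cy"]]
def move(X,Rm,T):  # tool-axis shift & rotvec from T
    return T[:3,:3].T@(np.array(X)-T[:3,3]), R.from_matrix(T[:3,:3].T@Rm).as_rotvec()
E
cat > a.py <<'E'
from h import *
np.set_printoptions(precision=1,suppress=True)
s=arm.read_state(); print(s["clock"],s["position"],s["ee_rot"],s["gripper_width"]); print(wT()[:3,:3])
Z=dict(beam_center=85,lever_grip=126,board=0,bushing_a_center=41,ring_gauge=0,cleaner=0,gate=0)
ims=[]
for n in("scene","side"):
    p=imaging.get_image(n); ims.append(p["frame"][:,:,::-1])
    for q,z in Z.items():
        for r in models.tip_of(p,q)[:4]:
            if r["score"]>.2: print(n,q,round(r["score"],2),np.array(r["pixel"]),atz(p,r["pixel"],z))
    print(n,"cam",np.linalg.inv(p["extrinsics"])[:3,3])
    cv2.imwrite(f"pics/{n}0.png",ims[-1])
E
python3 a.py
```

```text
0.0 [ 277.1 -559.5  230.2] [-0.2  1.   0.  -0. ] 85.25401851658297
[[-0.9 -0.4 -0. ]
 [-0.4  0.9  0. ]
 [ 0.   0.  -1. ]]
scene beam_center 0.65 [308.5 210.1] [611.1  99.2  85. ]
scene lever_grip 0.86 [390.1 181. ] [477.1 236.5 126. ]
scene lever_grip 0.44 [166.5 130. ] [ 596.4 -290.1  126. ]
scene board 0.91 [197.  137.7] [ 506.1 -274.3    0. ]
scene bushing_a_center 0.96 [262.9 153.1] [491.7 -78.5  41. ]
scene bushing_a_center 0.79 [144.3 156.9] [ 646.8 -340.6   41. ]
scene bushing_a_center 0.65 [209.1 143.6] [ 531.8 -216.4   41. ]
scene bushing_a_center 0.57 [202.7 187.8] [ 654.6 -161.    41. ]
scene ring_gauge 0.58 [301.6 161.3] [440.2  12.4   0. ]
scene cleaner 0.69 [218.6 268.1] [803.  -31.7   0. ]
scene gate 0.79 [305.9 229.1] [616.4 105.5   0. ]
scene gate 0.22 [196.1 136.9] [ 504.9 -277.9    0. ]
scene cam [1087.7  201.5  977.3]
side beam_center 0.6 [219.5 210.4] [624.8  92.3  85. ]
side beam_center 0.6 [323.5 192. ] [ 489.5 -155.2   85. ]
side lever_grip 0.62 [214.6 253. ] [469.7 239.7 126. ]
side lever_grip 0.44 [324.8 189.5] [ 456.2 -110.5  126. ]
side board 0.92 [340.1 197.2] [ 514.8 -282.     0. ]
side board 0.46 [348.8 175.7] [ 569.4 -410.6    0. ]
side bushing_a_center 0.9 [305.9 218.8] [484.  -77.1  41. ]
side bushing_a_center 0.82 [279.9 187. ] [ 639.4 -152.    41. ]
side bushing_a_center 0.8 [319.5 169.3] [ 620.9 -318.1   41. ]
side bushing_a_center 0.73 [323.3 189.7] [ 538.4 -225.8   41. ]
side ring_gauge 0.98 [299.  256.3] [432.5  11.5   0. ]
side ring_gauge 0.22 [211.3 194.7] [805.6 -28.4   0. ]
side cleaner 0.83 [213.4 197.1] [790.5 -23.8   0. ]
side gate 0.68 [222.8 242.6] [606.9 103.3   0. ]
side cam [-50.2 647.  666.4]
```

View pics/scene0.png

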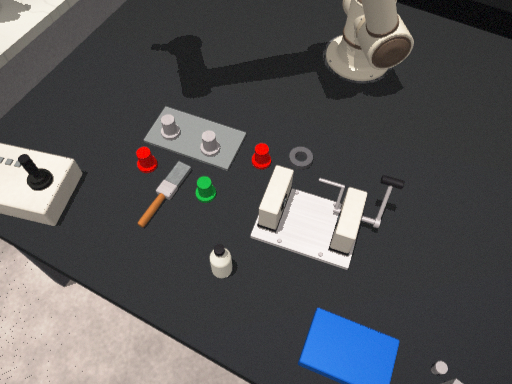

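View pics/side0.png

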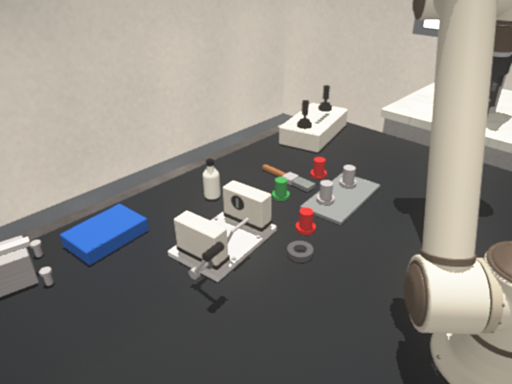

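The scene shows the gate at (308,210), with its black handle at (390,181). On the board the two grey bushings stand at (169,127) and (209,144), and the red and green ones are look-alikes. The side view agrees: handle (212,253), bushings (326,190) and (348,176).

```bash
cat > b.py <<'E'
from h import *
np.set_printoptions(precision=2,suppress=True)
sc=imaging.get_image("scene"); sd=imaging.get_image("side")
for n,a,b in [("beam",(308.5,210.1),(219.5,210.4)),("lever",(390.1,181),(214.6,253)),("b1",(209.1,143.6),(323.3,189.7)),("b2",(169,126),(348.8,175.7)),("ring",(301.6,161.3),(299,256.3)),("clean",(218.6,268),(213.4,197.1)),("board",(197,137.7),(340,197.2))]:
    print(n,*tri([ray(sc,a),ray(sd,b)]))
T=wT(); print(T)
for yaw in(.1,.17,.25):
    x=np.array([np.cos(yaw),np.sin(yaw),0]); z=np.array([0,0,-1.]); y=np.cross(z,-x)
    print(yaw,move([480,190,300],np.c_[-x,y,z],T))
E
python3 b.py
```

```text
beam [615.39 100.11  93.14] [np.float64(0.025061118349835095), np.float64(0.025061118349909598)]
lever [473.89 236.54 121.67] [np.float64(0.12453747815589633), np.float64(0.12453747815579316)]
b1 [ 533.37 -215.88   46.1 ] [np.float64(1.8862964507590676), np.float64(1.88629645075927)]
b2 [ 531.22 -342.81   40.8 ] [np.float64(1.8749882566142353), np.float64(1.8749882566144789)]
ring [435.85   9.82  -4.36] [np.float64(2.0258415856166483), np.float64(2.0258415856165106)]
clean [800.88 -33.01  -8.2 ] [np.float64(0.8559157448213974), np.float64(0.8559157448216337)]
board [ 509.43 -271.72    6.53] [np.float64(0.6602702410205138), np.float64(0.6602702410204495)]
[[  -0.9    -0.44    0.    277.4 ]
 [  -0.44    0.9    -0.   -560.06]
 [  -0.     -0.     -1.    231.32]
 [   0.      0.      0.      1.  ]]
0.1 (array([-514.43,  582.23,  -68.68]), array([-0.  ,  0.  ,  0.36]))
0.17 (array([-514.43,  582.23,  -68.68]), array([-0.  ,  0.  ,  0.29]))
0.25 (array([-514.43,  582.23,  -68.68]), array([-0.  ,  0.  ,  0.21]))
```

>>> arm_command([
  {"grip": 0,"linear": [-50,57,-20],"rot": [0,0,0.03]},
  {"grip": 0,"linear": [-90,102,-40],"rot": [0,0,0.06]},
  {"grip": 0,"linear": [-130,147,-60],"rot": [0,0,0.09]},
  {"grip": 0,"linear": [-170,192,-69],"rot": [0,0,0.12]},
  {"grip": 0,"linear": [-210,238,-69],"rot": [0,0,0.15]},
  {"grip": 0,"linear": [-250,283,-69],"rot": [0,0,0.18]},
  {"grip": 0,"linear": [-290,328,-69],"rot": [0,0,0.21]},
  {"grip": 0,"linear": [-330,373,-69],"rot": [0,0,0.24]},
  {"grip": 0,"linear": [-370,419,-69],"rot": [0,0,0.27]},
  {"grip": 0,"linear": [-410,464,-69],"rot": [0,0,0.29]},
])

```text
clock: 2.15
position: [438.0, 36.5, 300.9]
ee_rot: [-0.085, 0.996, 0.0, 0.001]
contact_force: [1.4, -0.1, -1.0]
gripper_width: 0.4
grasp_force: 0.0
```

```bash
cat > c.py <<'E'
from h import *
np.set_printoptions(precision=2,suppress=True)
T=wT(); p=imaging.get_image("wrist"); cv2.imwrite("pics/w1.png",p["frame"][:,:,::-1]); print(T)
for q,z in dict(beam_center=85,lever_grip=126,gate=0,ring_gauge=0).items():
    for r in models.tip_of(p,q)[:3]:
        if r["score"]>.2: print(q,round(r["score"],2),np.array(r["pixel"]),atz(p,r["pixel"],z,T))
x=np.array([np.cos(.17),np.sin(.17),0]); z=np.array([0,0,-1.]); y=np.cross(z,-x)
print(move([440,232,250],np.c_[-x,y,z],T))
E
python3 c.py
```

```text
[[ -0.99  -0.17   0.   438.04]
 [ -0.17   0.99   0.    36.46]
 [ -0.     0.    -1.   300.94]
 [  0.     0.     0.     1.  ]]
beam_center 0.91 [282.5 281.7] [610.33 104.91  85.  ]
lever_grip 0.72 [404.1 221.5] [471.67 234.85 126.  ]
gate 0.61 [276.4 253.9] [613.31 101.34   0.  ]
ring_gauge 0.88 [237.6 145.1] [438.16   7.12   0.  ]
(array([-34.87, 192.38,  51.04]), array([ 0.,  0., -0.]))
```

View pics/w1.png

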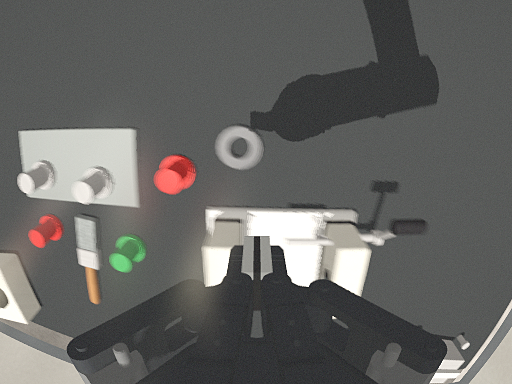

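```bash
cat > d.py <<'E'
from h import *
np.set_printoptions(precision=2,suppress=True)
T=wT(); p=imaging.get_image("wrist")
a,b=[atz(p,q,15,T) for q in((206,209),(356,210))]; d=b-a; print(a,b,np.linalg.norm(d),np.arctan2(-d[0],d[1]))
for q in((393,227),(425,227),(409,220),(409,234)): print(atz(p,q,126,T))
cv2.imwrite("pics/w1c.png",cv2.resize(p["frame"][180:330,190:450,::-1],None,fx=3,fy=3))
E
python3 d.py
```

```text
[542.38 -28.5   15.  ] [503.83 209.03  15.  ] 240.64291401687123 0.16091406384533902
[480.16 218.34 126.  ]
[473.67 268.61 126.  ]
[467.4  238.74 126.  ]
[486.77 246.77 126.  ]
```

View pics/w1c.png

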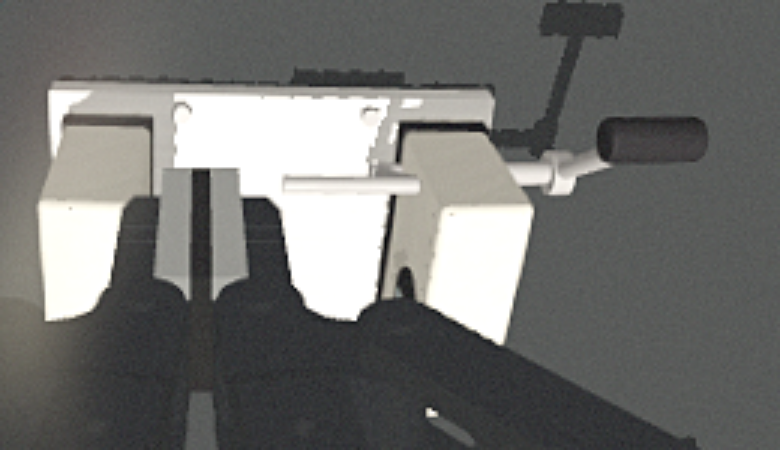

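>>> arm_command([
  {"grip": 0,"linear": [10,60,0],"rot": [0,0,0]},
  {"grip": 0,"linear": [15,110,20],"rot": [0,0,0]},
  {"grip": 0,"linear": [15,160,40],"rot": [0,0,0]},
  {"grip": 0,"linear": [15,195,50],"rot": [0,0,0]},
  {"grip": 0,"linear": [15,195,50],"rot": [0,0,0]},
])

```text
clock: 3.08
position: [390.0, 223.9, 249.6]
ee_rot: [-0.085, 0.996, -0.001, -0.001]
contact_force: [-0.2, 0.3, -0.1]
gripper_width: -0.3
grasp_force: 0.0
```

Gate yaw is about 0.16 rad: the front base edge measures 240.6 mm, matching the 240 mm given. The crop shows the handle bar centred near (655,140), and the fingers don't block it.

>>> arm_command([
  {"grip": 0,"linear": [-20,2,50],"rot": [0,0,0]},
  {"grip": 0,"linear": [-40,2,95],"rot": [0,0,0]},
  {"grip": 0,"linear": [-40,2,135],"rot": [0,0,0]},
  {"grip": 0,"linear": [-40,2,135],"rot": [0,0,0]},
])

```text
clock: 3.58
position: [428.5, 229.5, 113.3]
ee_rot: [-0.083, 0.997, -0.002, -0.003]
contact_force: [-0.3, -0.1, 0.5]
gripper_width: 0.2
grasp_force: 0.0
```

```bash
cat > e.py <<'E'
from h import *
import sys
np.set_printoptions(precision=2,suppress=True)
T=wT(); p=imaging.get_image(sys.argv[1]); cv2.imwrite(f"pics/{sys.argv[2]}.png",cv2.resize(p["frame"][:,:,::-1],None,fx=1.5,fy=1.5)); print(T[:3,3])
for q in sys.argv[3:]:
    q,z=q.split(":")
    for r in models.tip_of(p,q)[:4]:
        if r["score"]>.2: print(q,round(r["score"],2),np.array(r["pixel"]),atz(p,r["pixel"],float(z),T))
E
python3 e.py wrist w2 lever_grip:126 beam_center:85
```

```text
[428.46 229.5  113.27]
lever_grip 0.95 [258.7 328.3] [475.69 238.49 126.  ]
lever_grip 0.39 [ 46.9 162.5] [393.28 107.66 126.  ]
```

View pics/w2.png

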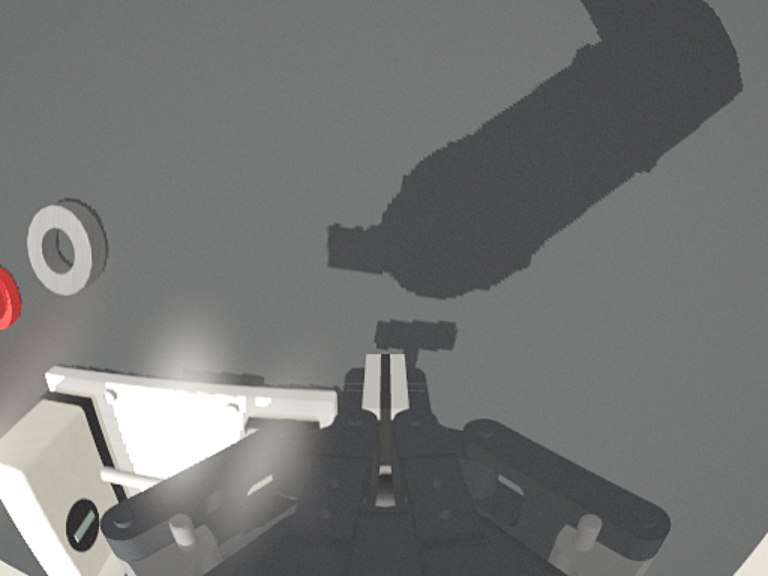

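The fingers are in line with the handle: its shadow is centred under them at about (415,335) in the picture. Next I'll push along the arc.

>>> arm_command([
  {"grip": 0,"linear": [-20,0,0],"rot": [0,0,0]},
  {"grip": 0,"linear": [-36,0,-6],"rot": [0,0,0]},
  {"grip": 0,"linear": [-46,0,-10],"rot": [0,0,0]},
  {"grip": 0,"linear": [-57,0,-14],"rot": [0,0,0]},
  {"grip": 0,"linear": [-67,0,-17],"rot": [0,0,0]},
  {"grip": 0,"linear": [-78,0,-19],"rot": [0,0,0]},
  {"grip": 0,"linear": [-89,0,-19],"rot": [0,0,0]},
  {"grip": 0,"linear": [-100,0,-19],"rot": [0,0,0]},
  {"grip": 0,"linear": [-111,0,-17],"rot": [0,0,0]},
  {"grip": 0,"linear": [-121,0,-14],"rot": [0,0,0]},
])

```text
clock: 4.97
position: [549.3, 253.3, 129.0]
ee_rot: [-0.085, 0.996, -0.0, -0.0]
contact_force: [-2.6, -0.5, 1.7]
gripper_width: -0.1
grasp_force: 1.5
```

>>> arm_command([
  {"grip": 0,"linear": [-8,0,3],"rot": [0,0,0]},
  {"grip": 0,"linear": [-14,0,6],"rot": [0,0,0]},
  {"grip": 0,"linear": [-20,0,9],"rot": [0,0,0]},
  {"grip": 0,"linear": [-24,0,11],"rot": [0,0,0]},
  {"grip": 0,"linear": [-24,0,11],"rot": [0,0,0]},
])

```text
clock: 5.6
position: [572.4, 257.1, 118.2]
ee_rot: [-0.085, 0.996, -0.0, -0.0]
contact_force: [-3.5, -1.4, 2.4]
gripper_width: -0.4
grasp_force: 2.0
```

>>> arm_command([
  {"grip": 0,"linear": [-3,0,1],"rot": [0,0,0]},
  {"grip": 0,"linear": [-6,0,3],"rot": [0,0,0]},
  {"grip": 0,"linear": [-6,0,3],"rot": [0,0,0]},
])

```text
clock: 5.98
position: [577.9, 258.0, 115.1]
ee_rot: [-0.085, 0.996, -0.0, -0.0]
contact_force: [-4.5, -1.7, 2.3]
gripper_width: -0.3
grasp_force: 2.3
```

```bash
python3 e.py scene s1 lever_grip:126 ; python3 e.py side s2 lever_grip:126
```

```text
[577.94 258.01 115.08]
lever_grip 0.81 [380.2 226.6] [596.58 255.44 126.  ]
[577.91 258.04 115.16]
lever_grip 0.82 [166.8 231.9] [597.58 264.2  126.  ]
lever_grip 0.54 [211.5 195.7] [639.89 102.02 126.  ]
```

>>> arm_command([
  {"grip": 0,"linear": [-2,0,1],"rot": [0,0,0]},
  {"grip": 0,"linear": [-3,0,1],"rot": [0,0,0]},
  {"grip": 0,"linear": [-3,0,1],"rot": [0,0,0]},
])

```text
clock: 6.55
position: [578.8, 258.0, 114.6]
ee_rot: [-0.085, 0.996, -0.001, -0.003]
contact_force: [-10.2, -2.6, 7.2]
gripper_width: 0.0
grasp_force: 6.4
```

At the stop: the force rises to 12 N without further travel. Now I'll follow the lever home.

>>> arm_command([
  {"grip": 0,"linear": [13,0,-6],"rot": [0,0,0]},
  {"grip": 0,"linear": [23,0,-10],"rot": [0,0,0]},
  {"grip": 0,"linear": [33,0,-14],"rot": [0,0,0]},
  {"grip": 0,"linear": [43,0,-17],"rot": [0,0,0]},
  {"grip": 0,"linear": [54,0,-19],"rot": [0,0,0]},
  {"grip": 0,"linear": [65,0,-19],"rot": [0,0,0]},
  {"grip": 0,"linear": [76,0,-19],"rot": [0,0,0]},
  {"grip": 0,"linear": [87,0,-17],"rot": [0,0,0]},
  {"grip": 0,"linear": [98,0,-14],"rot": [0,0,0]},
  {"grip": 0,"linear": [108,0,-10],"rot": [0,0,0]},
])

```text
clock: 7.8
position: [474.2, 240.5, 124.2]
ee_rot: [-0.085, 0.996, 0.0, 0.0]
contact_force: [-2.4, 0.4, -0.4]
gripper_width: -0.1
grasp_force: 0.8
```

>>> arm_command([
  {"grip": 0,"linear": [9,0,4],"rot": [0,0,0]},
  {"grip": 0,"linear": [18,0,8],"rot": [0,0,0]},
  {"grip": 0,"linear": [30,0,8],"rot": [0,0,0]},
  {"grip": 0,"linear": [50,0,0],"rot": [0,0,0]},
  {"grip": 0.5,"linear": [60,0,-50],"rot": [0,0,0]},
  {"grip": 1,"linear": [60,0,-100],"rot": [0,0,0]},
  {"grip": 1,"linear": [60,0,-130],"rot": [0,0,0]},
])

```text
clock: 8.68
position: [416.2, 231.1, 257.9]
ee_rot: [-0.085, 0.996, 0.002, 0.003]
contact_force: [0.1, 0.4, -0.5]
gripper_width: 54.7
grasp_force: 0.0
```

```bash
python3 e.py scene s3 lever_grip:126; python3 e.py wrist w3 lever_grip:126
cat > f.py <<'E'
from h import *
np.set_printoptions(precision=2,suppress=True)
p=imaging.get_image("scene"); s=imaging.get_image("side")
for im,n in((p,"sc"),(s,"sd")):
    for r in models.spot_in(im,"bushing_a_center")[:6]: print(n,round(r["score"],2),np.array(r["rect"]))
E
python3 f.py
```

```text
[416.24 231.09 257.87]
lever_grip 0.94 [391.1 180.6] [474.98 238.13 126.  ]
[417.32 231.89 259.  ]
sc 0.95 [198.  134.7 218.5 153.7]
sc 0.85 [193.9 177.1 217.3 205.9]
sc 0.65 [134.2 145.2 157.6 176. ]
sc 0.64 [291.3 145.8 313.2 171.3]
sc 0.55 [252.  144.1 274.7 170.8]
sd 0.97 [296.1 207.3 316.2 234.3]
sd 0.88 [314.4 181.6 335.1 205.6]
sd 0.8 [269.  176.  290.5 202.7]
sd 0.59 [310.3 157.8 325.9 180. ]
```

```bash
cat > g.py <<'E'
from h import *
np.set_printoptions(precision=2,suppress=True)
p=imaging.get_image("wrist"); print(p["T_tool_cam"]); print(np.array(arm.read_state()["joints"]),arm.read_state()["gripper_width"])
T=wT(); print(move([520,-275,270],T[:3,:3],T))
E
python3 g.py
```

```text
[[   0.     -0.95   -0.32   83.48]
 [   1.      0.      0.     -0.46]
 [   0.     -0.32    0.95 -143.16]
 [   0.      0.      0.      1.  ]]
[ 0.85  0.11 -0.31 -0.   -1.16 -2.25] 85.3971511945912
(array([ -17.99, -515.5 ,  -16.12]), array([0., 0., 0.]))
```

>>> arm_command([
  {"grip": 1,"linear": [0,-40,-10],"rot": [0,0,-0.14]},
  {"grip": 1,"linear": [0,-90,-16],"rot": [0,0,-0.3]},
  {"grip": 1,"linear": [0,-145,-16],"rot": [0,0,-0.46]},
  {"grip": 1,"linear": [0,-200,-16],"rot": [0,0,-0.63]},
  {"grip": 1,"linear": [-5,-255,-16],"rot": [0,0,-0.8]},
  {"grip": 1,"linear": [-10,-310,-16],"rot": [0,0,-0.97]},
  {"grip": 1,"linear": [-15,-365,-16],"rot": [0,0,-1.14]},
  {"grip": 1,"linear": [-18,-420,-16],"rot": [0,0,-1.3]},
  {"grip": 1,"linear": [-18,-470,-16],"rot": [0,0,-1.45]},
  {"grip": 1,"linear": [-18,-515,-16],"rot": [0,0,-1.57]},
])

```text
clock: 10.38
position: [520.4, -276.2, 269.2]
ee_rot: [0.766, -0.643, -0.001, 0.0]
contact_force: [1.1, 0.7, 0.6]
gripper_width: 85.4
grasp_force: 0.0
```

```bash
python3 e.py wrist w4 bushing_a_center:41 board:0; python3 g.py | tail -2
```

```text
[ 520.36 -276.19  269.18]
bushing_a_center 0.85 [243.5 197. ] [ 527.6  -222.49   41.  ]
bushing_a_center 0.66 [156.4 220.6] [ 644.92 -165.1    41.  ]
bushing_a_center 0.6 [251.9 276.9] [495.05 -97.51  41.  ]
bushing_a_center 0.57 [172.1  92.2] [ 639.38 -344.68   41.  ]
board 0.79 [262.1 153.2] [ 511.56 -276.92    0.  ]
[-0.21  0.3  -0.02 -0.   -1.25  0.38] 85.17295965238341
(array([-0.04, -0.14, -1.3 ]), array([0., 0., 0.]))
```

View pics/w4.png

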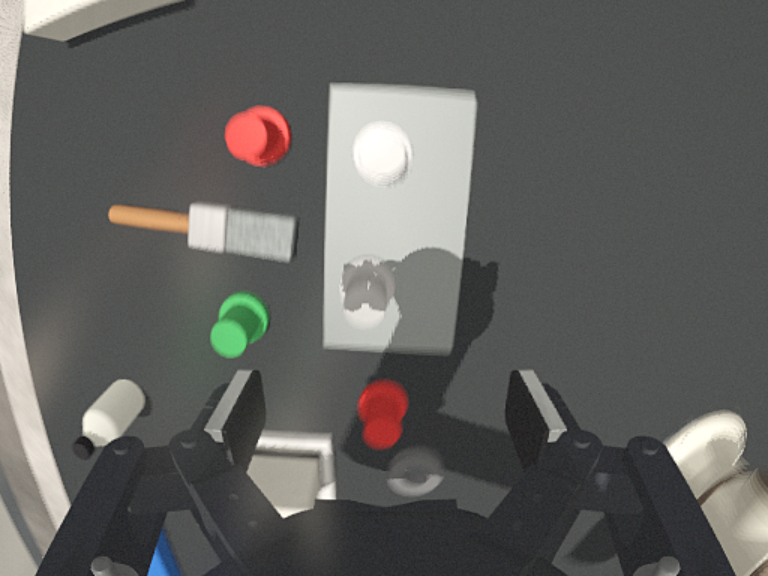

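The picture shows the two grey bushings at (368,290) and (382,154) in the 1.5× view. The fingers straddle along the board's x axis.

>>> arm_command([
  {"grip": 1,"linear": [-30,-10,20],"rot": [0,0,0]},
  {"grip": 1,"linear": [-53,-17,60],"rot": [0,0,0]},
  {"grip": 1,"linear": [-53,-17,110],"rot": [0,0,0]},
  {"grip": 1,"linear": [-53,-17,150],"rot": [0,0,0]},
  {"grip": 1,"linear": [-53,-17,150],"rot": [0,0,0]},
])

```text
clock: 11.2
position: [525.8, -217.4, 117.5]
ee_rot: [0.765, -0.644, -0.003, 0.002]
contact_force: [0.3, -0.1, -0.0]
gripper_width: 85.6
grasp_force: 0.0
```

```bash
python3 e.py wrist w5 bushing_a_center:41; cat > k.py <<'E'
from h import *
np.set_printoptions(precision=2,suppress=True)
T=wT(); p=imaging.get_image("wrist")
for r in models.spot_in(p,"bushing_a_center")[:5]: print(round(r["score"],2),np.array(r["rect"]))
E
python3 k.py
```

```text
[ 525.76 -217.42  117.48]
bushing_a_center 0.78 [134.3  26.5] [ 639.94 -340.25   41.  ]
bushing_a_center 0.74 [113.8 229.5] [ 645.39 -168.76   41.  ]
bushing_a_center 0.67 [265.5 317.5] [494.95 -97.55  41.  ]
bushing_a_center 0.65 [254.7 198.3] [ 526.52 -219.69   41.  ]
0.73 [ 92.8 192.3 155.7 262.8]
0.72 [106.4   0.  178.9  62.1]
0.59 [245.6 282.5 290.8 337.6]
```

View pics/w5.png

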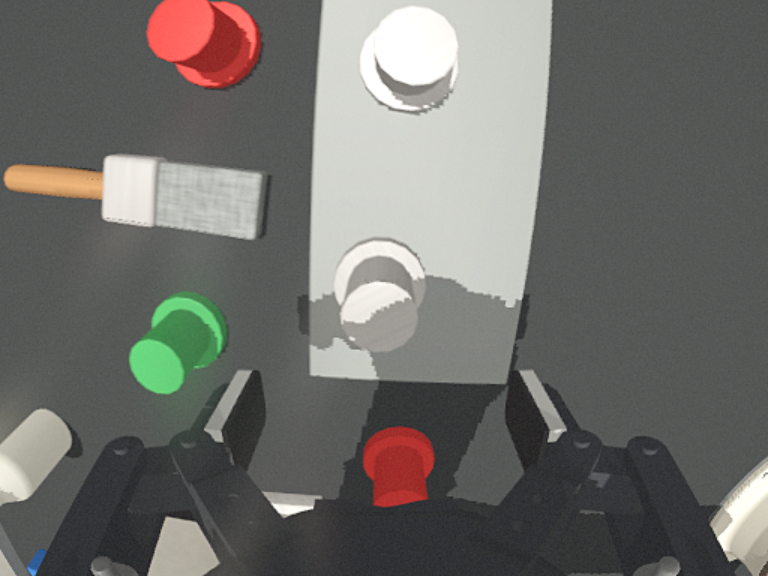

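>>> arm_command([
  {"grip": 1,"linear": [2,0,40],"rot": [0,0,0]},
  {"grip": 1,"linear": [2,0,75],"rot": [0,0,0]},
  {"grip": 1,"linear": [2,0,90],"rot": [0,0,0]},
  {"grip": 0.6,"linear": [2,0,90],"rot": [0,0,0]},
  {"grip": 0.5,"linear": [2,0,90],"rot": [0,0,0]},
  {"grip": 0.3,"linear": [2,0,90],"rot": [0,0,0]},
  {"grip": 0.2,"linear": [2,0,90],"rot": [0,0,0]},
  {"grip": 0.2,"linear": [2,0,90],"rot": [0,0,0]},
])

```text
clock: 12.4
position: [529.6, -221.3, 32.2]
ee_rot: [0.764, -0.645, 0.001, -0.001]
contact_force: [-1.3, 0.2, 6.1]
gripper_width: 35.5
grasp_force: 59.6
```

```bash
cat > m.py <<'E'
from h import *
np.set_printoptions(precision=2,suppress=True)
s=arm.read_state()
for k in("clock","position","contact_force","wrist_torque","gripper_width","grasp_force"): print(k,np.array(s[k]))
E
python3 m.py
```

```text
clock 12.4
position [ 529.65 -221.31   32.22]
contact_force [-1.25  0.2   6.11]
wrist_torque [ 0.2   0.32 -0.02]
gripper_width 35.517549660986845
grasp_force 59.64956134557724
```

>>> arm_command([
  {"grip": 0.2,"linear": [0,0,-8],"rot": [0,0,0]},
  {"grip": 0.2,"linear": [0,0,-20],"rot": [0,0,0]},
  {"grip": 0.2,"linear": [0,0,-40],"rot": [0,0,0]},
  {"grip": 0.2,"linear": [0,0,-50],"rot": [0,0,0]},
  {"grip": 0.2,"linear": [0,0,-50],"rot": [0,0,0]},
  {"grip": 0.2,"linear": [0,0,-50],"rot": [0,0,0]},
  {"grip": 0.2,"linear": [0,0,-50],"rot": [0,0,0]},
  {"grip": 0.2,"linear": [0,0,-50],"rot": [0,0,0]},
])

```text
clock: 13.4
position: [528.2, -221.0, 79.7]
ee_rot: [0.764, -0.645, -0.0, 0.0]
contact_force: [0.3, 0.3, -2.0]
gripper_width: 35.5
grasp_force: 60.0
```

```bash
python3 m.py; python3 - <<'E'
from h import *
np.set_printoptions(precision=2,suppress=True)
p=imaging.get_image("scene");p=imaging.get_image("wrist");T=wT()
for r in models.tip_of(p,"bushing_a_center")[:6]: print(r["score"],r["pixel"],atz(p,r["pixel"],41,T))
cv2.imwrite("pics/w6.png",cv2.resize(p["frame"][:,:,::-1],None,fx=1.5,fy=1.5))
E
```

```text
clock 13.4
position [ 528.17 -221.     79.74]
contact_force [ 0.31  0.27 -2.  ]
wrist_torque [ 0.03 -0.04 -0.02]
gripper_width 35.47665403815827
grasp_force 60.012548323720694
0.91 [260.0, 260.8] [ 519.99 -190.48   41.  ]
0.82 [101.6, 252.2] [ 642.83 -171.54   41.  ]
0.74 [269.6, 348.1] [494.78 -98.04  41.  ]
0.66 [119.3, 18.8] [ 638.02 -342.45   41.  ]
```

View pics/w6.png

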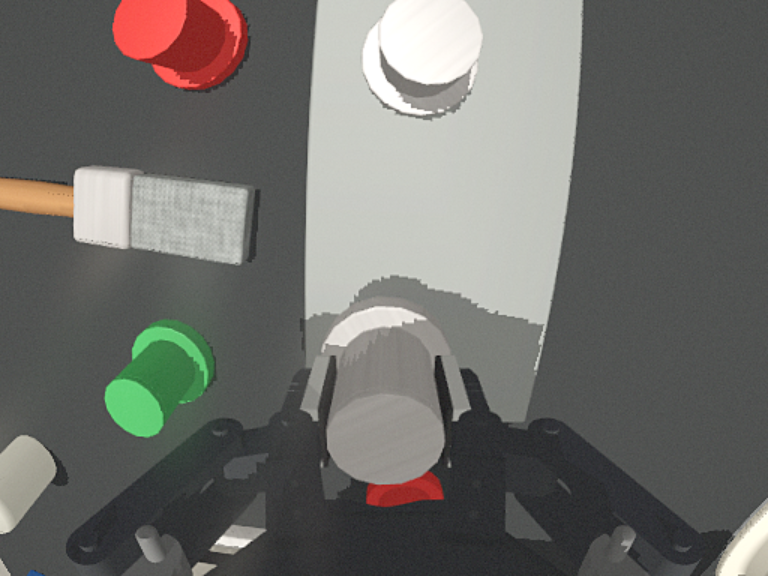

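Lifted, it weighs 2.0 N (0.20 kg), so this is the lighter bushing. It hangs upright between the pads, so I'll set it back down.

>>> arm_command([
  {"grip": 0.2,"linear": [0,0,20],"rot": [0,0,0]},
  {"grip": 0.2,"linear": [0,0,36],"rot": [0,0,0]},
  {"grip": 0.2,"linear": [0,0,43],"rot": [0,0,0]},
  {"grip": 0.2,"linear": [0,0,46],"rot": [0,0,0]},
  {"grip": 0.2,"linear": [0,0,48],"rot": [0,0,0]},
  {"grip": 0.2,"linear": [0,0,48],"rot": [0,0,0]},
])

```text
clock: 14.3
position: [528.7, -221.1, 32.6]
ee_rot: [0.764, -0.645, 0.0, -0.0]
contact_force: [-0.1, -0.6, -2.1]
gripper_width: 35.2
grasp_force: 60.0
```

>>> arm_command([
  {"grip": 0.2,"linear": [0,0,1],"rot": [0,0,0]},
  {"grip": 0.2,"linear": [0,0,1.5],"rot": [0,0,0]},
  {"grip": 0.2,"linear": [0,0,1.5],"rot": [0,0,0]},
])

```text
clock: 14.68
position: [528.9, -221.1, 32.2]
ee_rot: [0.764, -0.645, 0.001, -0.0]
contact_force: [-2.4, 1.2, 4.5]
gripper_width: 35.3
grasp_force: 60.8
```

>>> arm_command([
  {"grip": 0.5,"linear": [0,0,0],"rot": [0,0,0]},
  {"grip": 0.7,"linear": [0,0,0],"rot": [0,0,0]},
  {"grip": 1,"linear": [0,0,0],"rot": [0,0,0]},
  {"grip": 1,"linear": [0,0,-4],"rot": [0,0,0]},
  {"grip": 1,"linear": [0,0,-40],"rot": [0,0,0]},
  {"grip": 1,"linear": [0,0,-90],"rot": [0,0,0]},
  {"grip": 1,"linear": [20,0,-120],"rot": [0,0,0]},
  {"grip": 1,"linear": [60,0,-120],"rot": [0,0,0]},
  {"grip": 1,"linear": [60,0,-120],"rot": [0,0,0]},
])

```text
clock: 15.8
position: [538.8, -282.0, 151.2]
ee_rot: [0.763, -0.646, 0.001, -0.0]
contact_force: [-0.5, 0.9, -0.1]
gripper_width: 85.2
grasp_force: 0.0
```

```bash
cat > n.py <<'E'
from h import *
np.set_printoptions(precision=2,suppress=True)
p=imaging.get_image("wrist");T=wT();print(T)
for q in("tip_of","spot_in"):
    for r in getattr(models,q)(p,"bushing_a_center")[:6]:
        v=r.get("pixel",r.get("rect")); print(round(r["score"],2),np.array(v),atz(p,v,41,T) if len(v)==2 else "")
g=p["frame"]; m=((g.min(2)>150)*255).astype(np.uint8)
cv2.imwrite("pics/w7.png",cv2.resize(p["frame"][:,:,::-1],None,fx=1.5,fy=1.5))
E
python3 n.py
```

```text
[[   0.17   -0.99   -0.    538.24]
 [  -0.99   -0.17    0.   -280.92]
 [  -0.      0.     -1.    150.67]
 [   0.      0.      0.      1.  ]]
0.98 [140.5 268.1] [ 645.38 -171.31   41.  ]
0.6 [256.1 246.5] [ 528.14 -222.09   41.  ]
0.59 [152.2 103.8] [ 640.5  -342.37   41.  ]
0.57 [265.9 337.3] [495.19 -97.59  41.  ]
0.91 [121.   74.5 189.  129.7] 
0.75 [118.4 236.9 162.7 285.3] 
0.7 [230.8 214.9 282.5 283.9] 
0.65 [248.7 306.7 289.7 340.3]
```

View pics/w7.png

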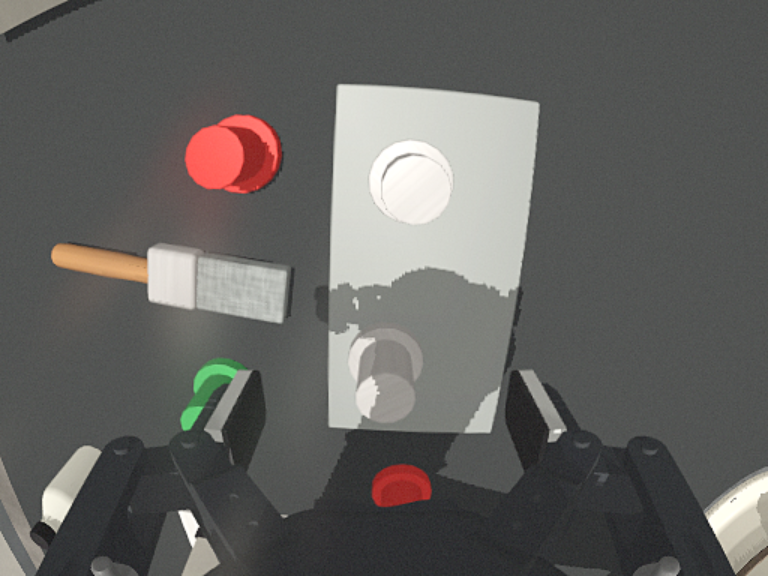

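The lighter bushing stands upright at (385,370). The other is at (413,183), with its top at (417,188).

```bash
python3 - <<'E'
from h import *
np.set_printoptions(precision=1,suppress=True)
p=imaging.get_image("wrist");T=wT()
X=(atz(p,(278,125.3),70,T)+atz(p,(274,120.7),22,T))/2
print(atz(p,(278,125.3),70,T),atz(p,(274,120.7),22,T),move(np.r_[X[:2],120],T[:3,:3],T)[0])
E
```

```text
[ 531.7 -341.    70. ] [ 531.7 -340.    22. ] [59.  16.5 30.4]
```

>>> arm_command([
  {"grip": 1,"linear": [50,14,10],"rot": [0,0,0]},
  {"grip": 1,"linear": [59,16,40],"rot": [0,0,0]},
  {"grip": 1,"linear": [59,16,80],"rot": [0,0,0]},
  {"grip": 1,"linear": [59,16,110],"rot": [0,0,0]},
  {"grip": 1,"linear": [59,16,117],"rot": [0,0,0]},
  {"grip": 0.6,"linear": [59,16,117],"rot": [0,0,0]},
  {"grip": 0.4,"linear": [59,16,117],"rot": [0,0,0]},
  {"grip": 0.2,"linear": [59,16,117],"rot": [0,0,0]},
  {"grip": 0.2,"linear": [59,16,117],"rot": [0,0,0]},
  {"grip": 0.2,"linear": [59,16,117],"rot": [0,0,0]},
])

```text
clock: 17.25
position: [533.4, -341.3, 35.5]
ee_rot: [0.764, -0.645, 0.001, -0.0]
contact_force: [-0.8, 0.7, 6.4]
gripper_width: 34.4
grasp_force: 60.4
```

>>> arm_command([
  {"grip": 0.2,"linear": [0,0,0],"rot": [0,0,0]},
  {"grip": 0.2,"linear": [0,0,0],"rot": [0,0,0]},
])

```text
clock: 17.5
position: [533.3, -341.4, 35.6]
ee_rot: [0.764, -0.645, 0.001, -0.0]
contact_force: [-0.4, -0.3, 6.0]
gripper_width: 33.9
grasp_force: 60.4
```

>>> arm_command([
  {"grip": 0.2,"linear": [0,0,-8],"rot": [0,0,0]},
  {"grip": 0.2,"linear": [0,0,-20],"rot": [0,0,0]},
  {"grip": 0.2,"linear": [0,0,-40],"rot": [0,0,0]},
  {"grip": 0.2,"linear": [0,0,-50],"rot": [0,0,0]},
  {"grip": 0.2,"linear": [0,0,-50],"rot": [0,0,0]},
  {"grip": 0.2,"linear": [0,0,-50],"rot": [0,0,0]},
  {"grip": 0.2,"linear": [0,0,-50],"rot": [0,0,0]},
])

```text
clock: 18.38
position: [532.1, -340.8, 82.8]
ee_rot: [0.764, -0.645, -0.001, 0.0]
contact_force: [-1.4, -0.1, -5.2]
gripper_width: 34.1
grasp_force: 60.2
```

```bash
python3 m.py; python3 - <<'E'
from h import *
np.set_printoptions(precision=1,suppress=True)
p=imaging.get_image("wrist");T=wT(); a=p["frame"][150:350,140:380]
sd=imaging.get_image("side"); X=proj(sd,T[:3,3]); x,y=map(int,X); b=sd["frame"][y-35:y+45,x-48:x+48]
c=np.hstack([cv2.resize(a,(480,400)),cv2.resize(b,(300,250))[:, :]] if 0 else [cv2.resize(a,(400,333)),cv2.resize(b,(400,333))])
cv2.imwrite("pics/w8.png",c[:,:,::-1])
E
```

```text
clock 18.375
position [ 532.13 -340.81   82.85]
contact_force [-1.37 -0.06 -5.2 ]
wrist_torque [-0.02 -0.01  0.  ]
gripper_width 34.12691349377775
grasp_force 60.19177984446287
```

View pics/w8.png

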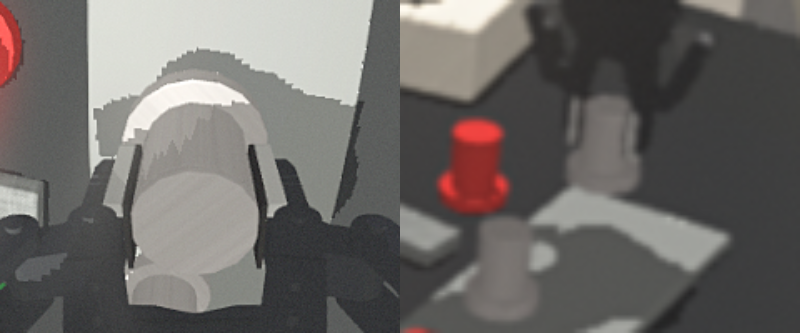

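It weighs 5.2 N (0.53 kg), so this is the heavier one, and it hangs upright. Next, carry it to above the gate.

>>> arm_command([
  {"grip": 0.2,"linear": [0,0,-25],"rot": [0,0,0]},
  {"grip": 0.2,"linear": [0,0,-65],"rot": [0,0,0]},
  {"grip": 0.2,"linear": [-20,-7,-110],"rot": [0,0,0]},
  {"grip": 0.2,"linear": [-60,-22,-150],"rot": [0,0,0]},
  {"grip": 0.2,"linear": [-110,-40,-167],"rot": [0,0,0]},
  {"grip": 0.2,"linear": [-160,-58,-167],"rot": [0,0,0]},
  {"grip": 0.2,"linear": [-210,-76,-167],"rot": [0,0,0]},
  {"grip": 0.2,"linear": [-260,-94,-167],"rot": [0,0,0]},
  {"grip": 0.2,"linear": [-305,-110,-167],"rot": [0,0,0]},
  {"grip": 0.2,"linear": [-340,-123,-167],"rot": [0,0,0]},
])

```text
clock: 19.73
position: [596.6, 16.9, 250.4]
ee_rot: [0.765, -0.644, -0.0, 0.0]
contact_force: [0.9, -0.8, -5.0]
gripper_width: 34.1
grasp_force: 61.2
```

>>> arm_command([
  {"grip": 0.2,"linear": [-35,-13,0],"rot": [0,0,0]},
  {"grip": 0.2,"linear": [-65,-24,0],"rot": [0,0,0]},
  {"grip": 0.2,"linear": [-85,-30,0],"rot": [0,0,0]},
  {"grip": 0.2,"linear": [-85,-30,0],"rot": [0,0,0]},
  {"grip": 0.2,"linear": [-85,-30,0],"rot": [0,0,0]},
])

```text
clock: 20.35
position: [611.7, 103.0, 250.6]
ee_rot: [0.764, -0.645, -0.0, 0.0]
contact_force: [0.8, -0.3, -4.6]
gripper_width: 34.2
grasp_force: 61.3
```

```bash
python3 e.py wrist w9 beam_center:85 lever_grip:126 gate:0; python3 m.py|tail -2
```

```text
[611.7  103.   250.59]
beam_center 0.72 [257.9 171.1] [609.74 101.74  85.  ]
gate 0.65 [255.4 153.1] [613.03  99.82   0.  ]
gripper_width 33.96583531392613
grasp_force 61.28538642078638
```

View pics/w9.png

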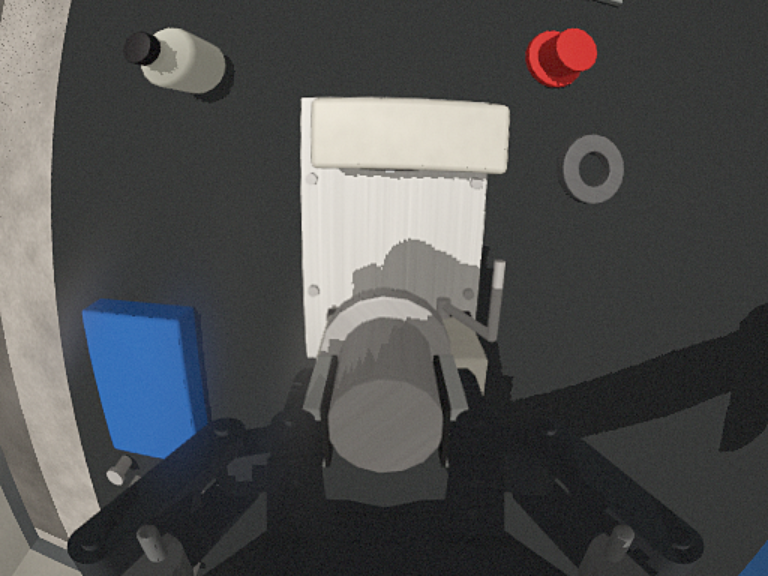

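The view shows the -y head's top at (313..508, 98..173), the pin at home at (498,275), and the bushing upright. I'll fit the gate pose from the head's top corners.

```bash
python3 - <<'E'
from h import *
np.set_printoptions(precision=2,suppress=True)
p=imaging.get_image("wrist");T=wT()
px=np.array([(313,167),(508,173.5),(510,105),(312,98)])/1.5
g=np.array([(50,-65),(-75,-65),(-75,-110),(50,-110.)])
w=np.array([atz(p,q,115,T)[:2] for q in px]); print(w, np.linalg.norm(np.diff(w,axis=0),axis=1))
gc,wc=g.mean(0),w.mean(0); a=(g-gc)@np.array([1,1j]); b=(w-wc)@np.array([1,1j]); th=np.angle((b*a.conj()).sum())
Rm=np.array([[np.cos(th),-np.sin(th)],[np.sin(th),np.cos(th)]]); o=wc-Rm@gc; print(th,o,(g@Rm.T+o-w))
s=imaging.get_image("scene");d=imaging.get_image("side")
for q in("beam_center","gate"):
  for n,im in(("sc",s),("sd",d)):
    for r in models.tip_of(im,q)[:1]: print(q,n,r["score"],atz(im,r["pixel"],85 if q[0]=="b" else 0))
E
```

```text
[[667.02  44.03]
 [545.04  26.14]
 [552.46 -17.34]
 [674.32   0.97]] [123.28  44.11 123.23]
0.14978396445413722 [609.01 101.84] [[ 1.13  1.  ]
 [-0.49  0.23]
 [-1.19 -0.78]
 [ 0.55 -0.44]]
beam_center sc 0.77 [609.27 100.89  85.  ]
beam_center sd 0.84 [621.91  88.94  85.  ]
gate sc 0.67 [611.11 102.79   0.  ]
gate sd 0.84 [601.56 101.58   0.  ]
```

>>> arm_command([
  {"grip": 0.2,"linear": [0,2,20],"rot": [0,0,0.01]},
  {"grip": 0.2,"linear": [0,2,50],"rot": [0,0,0.01]},
  {"grip": 0.2,"linear": [0,2,80],"rot": [0,0,0.01]},
  {"grip": 0.2,"linear": [0,2,105],"rot": [0,0,0.01]},
  {"grip": 0.2,"linear": [0,2,125],"rot": [0,0,0.01]},
  {"grip": 0.2,"linear": [0,2,125],"rot": [0,0,0.01]},
])

```text
clock: 21.65
position: [608.9, 102.9, 124.0]
ee_rot: [0.761, -0.649, -0.001, 0.002]
contact_force: [-0.3, 0.4, -5.5]
gripper_width: 34.1
grasp_force: 61.1
```

>>> arm_command([
  {"grip": 0.2,"linear": [0,0,15],"rot": [0,0,0]},
  {"grip": 0.2,"linear": [0,0,32],"rot": [0,0,0]},
  {"grip": 0.2,"linear": [0,0,42],"rot": [0,0,0]},
  {"grip": 0.2,"linear": [0,0,46],"rot": [0,0,0]},
  {"grip": 0.2,"linear": [0,0,46],"rot": [0,0,0]},
  {"grip": 0.2,"linear": [0,0,46],"rot": [0,0,0]},
])

```text
clock: 22.4
position: [610.6, 103.5, 80.4]
ee_rot: [0.761, -0.649, 0.0, -0.001]
contact_force: [-0.5, -0.8, -4.4]
gripper_width: 33.7
grasp_force: 61.3
```

```bash
python3 m.py; cat > q.py <<'E'
from h import *
np.set_printoptions(precision=1,suppress=True)
out=[];rs=[]
for n in("scene","side"):
    p=imaging.get_image(n)
    for r in models.tip_of(p,"bushing_a_center")[:6]:
        if np.linalg.norm(atz(p,r["pixel"],85)[:2]-[610,102])<60: print(n,r["score"],np.array(r["pixel"]),atz(p,r["pixel"],85)); rs.append(ray(p,r["pixel"]))
    for r in models.spot_in(p,"bushing_a_center")[:6]: print(n,"rect",np.array(r["rect"]))
    x,y=map(int,proj(p,[610,102,85])); print(n,"expected beam px",proj(p,[610,102,85]),proj(p,[610,102,114]),proj(p,[610,102,56]),(x,y))
    out.append(cv2.resize(p["frame"][y-45:y+45,x-50:x+50],(400,360),interpolation=cv2.INTER_CUBIC))
if len(rs)==2: print(tri(rs))
cv2.imwrite("pics/q.png",np.hstack(out)[:,:,::-1])
E
python3 q.py
```

```text
clock 22.4
position [610.57 103.46  80.43]
contact_force [-0.48 -0.85 -4.4 ]
wrist_torque [0.05 0.   0.02]
gripper_width 33.74977386489471
grasp_force 61.31715752184391
scene rect [200.4 132.6 218.9 157.9]
scene rect [252.1 145.7 270.4 171.5]
scene rect [132.8 148.  155.5 175.5]
scene rect [193.6 176.8 217.2 202.8]
scene rect [290.1 145.1 303.1 172.2]
scene expected beam px [np.float64(309.8110665034569), np.float64(210.25347609000104)] [np.float64(311.35496864489045), np.float64(204.1962604537233)] [np.float64(308.3416764615695), np.float64(216.01835723023132)] (309, 210)
side rect [294.6 208.9 315.1 235.3]
side rect [312.8 180.3 335.3 201.8]
side rect [307.3 157.9 323.8 180.1]
side rect [269.8 175.4 287.5 198.6]
side expected beam px [np.float64(220.55725607116094), np.float64(214.32392057435067)] [np.float64(219.90785025683837), np.float64(204.39273916715112)] [np.float64(221.18823555607082), np.float64(223.9733132817425)] (220, 214)
```

View pics/q.png

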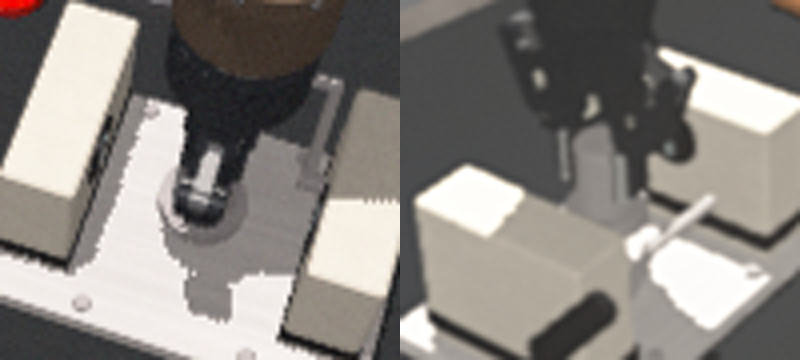

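```bash
python3 - <<'E'
from h import *
np.set_printoptions(precision=2,suppress=True)
p=imaging.get_image("wrist")
for v in(439,426):
    o,d=ray(p,(257,v/1.5),np.eye(4)); k=-o[0]/d[0]; print(v,o+k*d)
P=[]
for i in range(6): imaging.get_image("scene"); s=arm.read_state(); P.append(s["position"])
print(np.mean(P,0),np.std(P,0))
g=cv2.cvtColor(p["frame"],cv2.COLOR_RGB2GRAY); print(g[225:335:3,257])
E
```

```text
439 [  0.     0.73 -37.85]
426 [  0.     0.74 -31.3 ]
[610.08 103.3   79.86] [0.02 0.02 0.05]
[ 92  88  90  98  92  97  96  93  97  96 109 109 105 106 106 106 109 112
 103 112 105 109 107 107 109 111 106 111 109 109  30  23  97  94  89  92
  85]
```

```bash
python3 - <<'E'
from h import *
from scipy.optimize import least_squares
np.set_printoptions(precision=2,suppress=True)
p=imaging.get_image("wrist"); C=np.linalg.inv(p["T_tool_cam"])
def pr(X):
    q=C[:3,:3]@X+C[:3,3]; r=np.hypot(q[0],q[1]); t=np.arctan2(r,q[2]); return np.array([p["fx"]*t*q[0]/r+p["cx"],p["fy"]*t*q[1]/r+p["cy"]])
cv2.imwrite("pics/now.png",p["frame"][:,:,::-1])
for f,s in(("w6",1.5),("w9",1.5),("now",1)):
    g=cv2.cvtColor(cv2.imread(f"pics/{f}.png"),cv2.COLOR_BGR2GRAY); g=cv2.resize(g,(512,384),interpolation=cv2.INTER_AREA)
    c=g[:,250:263].astype(float).mean(1); d=np.abs(np.gradient(cv2.GaussianBlur(c[:,None],(1,5),0)[:,0]))
    pk=[i for i in range(170,340) if d[i]==d[i-4:i+5].max() and d[i]>1.5]; print(f,[(i,round(d[i],1)) for i in pk])
    for y in (240,270,285,300):
        e=np.abs(np.gradient(g[y-1:y+2].astype(float).mean(0))); print("  row",y,[i for i in range(195,320) if e[i]==e[i-3:i+4].max() and e[i]>12])
for x0,z0 in((0,-9),(0,-5.5),(0,-2.3),(2,-5.5)):
    print(x0,z0,[pr(np.array([x0+dx,.7,z0+dz]))[1].round(1) for dx,dz in((-18,-29),(18,-29),(26,17),(26,29))], "width",(pr(np.array([x0,18.7,z0-29]))-pr(np.array([x0,-17.3,z0-29])))[0].round(1))
E
```

```text
w6 [(185, np.float64(15.9)), (204, np.float64(28.7)), (218, np.float64(25.1)), (262, np.float64(5.9)), (322, np.float64(20.0)), (337, np.float64(8.7))]
  row 240 [204, 209, 219, 224, 289, 294]
  row 270 [200, 212, 220, 293, 301, 313]
  row 285 [217, 295]
  row 300 [218, 294]
w9 [(176, np.float64(9.0)), (191, np.float64(7.4)), (198, np.float64(25.6)), (211, np.float64(24.0)), (229, np.float64(1.6)), (253, np.float64(4.7)), (314, np.float64(16.9)), (337, np.float64(8.5))]
  row 240 [210, 220, 225, 288, 293, 303]
  row 270 [202, 213, 220, 293, 300, 311]
  row 285 [219, 294]
  row 300 [224, 292]
now [(181, np.float64(21.0)), (191, np.float64(7.2)), (198, np.float64(27.8)), (211, np.float64(25.2)), (253, np.float64(5.1)), (315, np.float64(30.2)), (337, np.float64(14.5))]
  row 240 [198, 220, 225, 288, 293, 303]
  row 270 [202, 213, 220, 294, 300, 311]
  row 285 [219, 294]
  row 300 [221, 292]
0 -9 [np.float64(321.6), np.float64(259.0), np.float64(201.4), np.float64(194.1)] width 80.8
0 -5.5 [np.float64(316.7), np.float64(254.6), np.float64(199.2), np.float64(192.1)] width 79.1
0 -2.3 [np.float64(312.4), np.float64(250.8), np.float64(197.2), np.float64(190.4)] width 77.5
2 -5.5 [np.float64(313.8), np.float64(250.6), np.float64(195.8), np.float64(188.9)] width 79.7
```

```bash
python3 - <<'E'
from h import *
p=imaging.get_image("scene")
for q,z in(("lever_grip",126),("bushing_a_center",41)):
    for r in models.tip_of(p,q)[:5]: print(q,round(r["score"],2),atz(p,r["pixel"],z).round(0))
print(job.job_done())
E
```

```text
lever_grip 0.64 [475. 246. 126.]
bushing_a_center 0.86 [ 657. -336.   41.]
bushing_a_center 0.65 [504. -81.  41.]
bushing_a_center 0.64 [ 648. -160.   41.]
bushing_a_center 0.62 [ 540. -213.   41.]
the job is handed in; nothing more can be done
None
```

I handed the job in with the lever checked to its stop and back home, the lighter bushing (0.20 kg) upright on the board, and the heavier one (0.53 kg) held upright at the gate's middle to within about 2 mm by my measurements; the hand-in returned no verdict, and I viewed 12 pictures, two over the limit of 10.

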